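# Couple the polisher's drive link to its ball stud

### The arm

A 6-joint arm with a two-finger parallel gripper is mounted at the origin on the work surface. World frame = base frame: x ahead of the robot, y to its left, z up, the work surface at z = 0. Lengths are in m, angles in rad, forces in N, time in s.
With the tool pointing down it reaches from about 0.35 to 0.775 m from the base axis. Payload 7.3 kg.
Tool frame: the origin (TCP) lies on the centre line of the jaws, within the pads' length; the fingertips stand 25 mm ahead of it and the grasp point (between the pads) lies 6 mm ahead of it; z points along the fingers, y is the direction in which the jaws open and shut (so a half turn about z gives the same grasp; the last joint's range is limited). The gripper opens to 92 mm and grips with 3 to 60 N. Pads are 19 mm wide; open, the fingers measure 130 mm over their backs; the gripper's body (75 mm by 190 mm) begins 47 mm behind the grasp point.
Start: joints at [-1.276, 0.342, 1.524, -0, 1.275, -0.146], TCP at [0.224, -0.475, 0.252] pointing down, gripper open.
Joint ranges: [-2.53, 2.53], [-0.77, 2.02], [0.04, 2.7], [-1, 4.14], [0.28, 2.66], [-3.11, 3.11]. Speed limits (rad/s): [2.57, 2.57, 3.14, 3.14, 3.14, 3.14].

### API

Orientations are given as [roll, pitch, yaw] about the fixed x, y, z axes, in that order (R = Rz(yaw) Ry(pitch) Rx(roll)).
In Python, from cell import telemetry, read_camera, workorder gives the robot as it stands.
- The arm moves only by the shell command python3 -m creep 'ROWS' [FORCE]. ROWS is JSON, one flat list of numbers, 5 for each row, row after row: the opening, from 0 (shut) to 1 (fully open), then the shift along the world's x, y, z in m, then the turn about the world's z in rad. A call has 1 to 12 rows; each row shifts and turns the pose as measured when the row begins; what a row does not reach is not made up. A row lasts 1/8 s, in which the tool goes at most 62.5 mm and 10.7 degrees, less where a joint would pass 70% of its speed; a pose out of reach is approached as far as the arm can. A call is refused whole if a number of a shift passes 0.0625 or a number of a turn 0.188, either way. A call with a gripper value outside its range is refused whole. The fingers move at their own pace and stop on an object; FORCE is the grip in N (left out, the last holds). Time passes only in rows, so rows that do not move let the fingers close. It gives the time, the measured TCP pose, the force and the opening at its end, in the units of the state.
- telemetry.observe(): the state, without advancing time (a new reading comes with each control period).
- read_camera(name): name is "side" or "top" or "wrist"; returns a dict with "image" (384x512x3 uint8, red, green, blue), "fovy" (degrees; the focal length in pixels is half the picture's height over the tangent of half this angle, whatever the lens; pixels are square), "cx", "cy" (the principal point, pixels), "R" (3x3) and "t" (3): a world point X has camera coordinates R X + t. Camera axes: x right, y down, z forward; pixel columns grow to the right and rows downward; lengths in m; the calibration is good to about 2 mm. The wrist camera is an equidistant fisheye: a pixel r from the principal point sees the ray r / f radians off the axis. A picture is of the moment at which its call begins. There is no depth.
- workorder.hand_in(): hands the job in, once; it reports no verdict.
The state is a dict: "time": time; "qpos": joint angles; "qvel": joint speeds; "joint_efforts": joint torques, N m; "tool_pos": TCP position; "tool_rot": TCP orientation; "contact_force": force on the tool from outside, world axes, zero at the start; "torque": the same for the moment, N m; "opening": finger opening in m.
Only numpy, scipy, OpenCV 4.12 (cv2) and the standard library are available. Lean on these libraries where they do the work, as an engineer would, in place of code of your own. Each camera call takes 0.05 s, during which the arm holds its last target.

### The job

Lift the yellow dust cap off the ball of the green drive head and stand it upright in the blue tray beside the brass pot. Then, with its red latch lever still up, lower the loose drive link gently so that its socket is fully seated on the ball and its tail rests in the fork, let go of it, and press the latch lever fully down. Do not knock over or push aside the other things on the bench.

Things in the scene. Friction and masses are not known exactly. Their poses are not given: they have to be found in the camera images.
- head: Green bedplate fixed on the bench, 240 x 100 x 20 mm, with a steel ball stud near its +x end and a dark steel fork near its -x end. Origin on the bench surface under the plate (which spans x -125 to +115 mm); z up, x points from fork to ball. The stud stands on a dark round boss, 68 mm across, top 40 mm above the bench.
- ball (a point): Centre of the steel ball, 40 mm in diameter, on an 18 mm neck; 66 mm along +x from the head's origin, 75 mm above the bench. Axes as the head's. Ball top is 95 mm above the bench.
- fork (a point): Middle of the fork's floor, where the link's tail rests: 79 mm along -x from the head's origin, 55 mm above the bench. Axes as the head's. The slot runs along the head's x, is 28 mm wide at the floor and flares to about 50 mm at the top of its cheeks, about 86 mm above the bench; 30 mm long along x.
- link: Loose drive link, 195 mm long, 0.4 kg, starting level on the bench: steel eight-sided socket, open below, at its +x end, black grip block on top of it, two aluminium rails and a tail foot to -x, red latch lever over the rails. Origin in the plane of its underside, between socket and tail; x from tail to socket, z up. Seated: origin 55 mm above the head's origin, axes parallel.
- socket (a point): Point in the socket where the ball's centre comes when seated: 66 mm along +x and 20 mm up from the link's origin. The bore is 44 mm wide with a flared mouth about 60 mm wide; the outside is about 68 mm wide; the ball's top meets the flat roof 40 mm above the link's underside.
- link_grip (a point): Point for grasping the link: in the black grip block, 66 mm along +x and 70 mm up from the link's origin, straight above the socket. The block is 34 mm long along the link's x, 24 mm wide along its y, and spans 46 to 90 mm above the underside. Grasp it across its width. The centre of mass lies about 23 mm from it towards the tail.
- tail (a point): Middle of the underside of the tail foot (20 mm wide, 40 mm long): 79 mm along -x from the link's origin, z = 0 of the link. Comes to the fork point when seated.
- latch (a joint): Angle of the red latch lever on the link, rad: 0 to 0.12 at the start (sticking up and back over the rails at about 37 degrees), 0.65 fully down (level, along the rails). It stays where it is left. Pivot on the link at x = +32 mm, z = 52 mm, axis along y; 3 to 5 N at its pad press it down.
- latch_pad (a point): Centre of the pad (30 mm long, 24 wide, 8 thick) at the lever's end, 76 mm from its pivot. At angle 0 it is at x = -28, z = 98 mm in the link's frame; fully down at x = -44, z = 52 mm, upper face at z = 56. The lever's round arm is 10 mm thick, its top at z = 57 when down. Push it round its pivot: a finger pressing straight down may bind on it.
- cap: Loose yellow dust cap, an upside-down cup 54 mm across and 62 mm high with a round knob on top, 0.09 kg; it starts over the ball with its rim on the boss, 40 mm above the bench. Origin at the centre of its rim plane, z up. Inside it is 46 mm wide, so lift it straight up by at least 60 mm.
- cap_grip (a point): Point for grasping the cap: in its round knob (26 mm diameter, from 62 to 102 mm above the rim), on the axis 87 mm above the rim.
- tray: Blue tray fixed to the bench, 200 (x) x 120 (y) x 28 mm, walls and floor 5 mm. Origin at the centre of its underside, z up. A loose brass pot (44 mm across, 65 mm high) stands in its -x half.
- tray_spot (a point): Free place on the tray's floor for the cap: 45 mm along +x from the tray's origin, 5 mm above the bench.
- pot: Brass pot, 44 mm across, 65 mm high, in the tray; leave it. Origin at the centre of its underside.
- blank: Bystander: green glass lens blank, 60 mm across, 26 mm high. Origin under its centre.
- lap: Bystander: black polishing lap with a knob, 56 mm across, 68 mm high. Origin under its centre.
- amber: Bystander: amber bottle, 72 mm across, 150 mm high. Origin under its centre.
- spray: Bystander: white spray can, 66 mm across, 200 mm high. Origin under its centre.
- cup: Bystander: white cup, 76 mm across, 100 mm high. Origin under its centre.
- disc: Bystander: clear glass disc, 110 mm across, 24 mm high. Origin under its centre.
Mind the look-alikes: they are no part of the job. Of the things that look like the cap, the smallest one is meant.

How it is judged:
On the way, in this order (a step that is already met when the one before it is completed fails the run):
1. the cap stands upright in the tray, let go (x of cap in the frame of tray between -0.072 and 0.072 m and y of cap in the frame of tray between -0.035 and 0.035 m and z of cap in the frame of tray below 0.012 m and angle between cap's own z axis and vertical below 0.1 rad and contact force between the fingers and cap below 0.1 N), for 0.2 s.
2. the link is seated on the ball with its tail in the fork, let go, its latch lever still up (distance between socket and ball below 0.006 m and distance between tail and fork below 0.012 m and angle between link's own z axis and vertical below 0.06 rad and value of joint latch below 0.25 rad and contact force between the fingers and link below 0.1 N), for 0.2 s.
3. the latch lever is pressed down with the link seated (distance between socket and ball below 0.006 m and distance between tail and fork below 0.012 m and angle between link's own z axis and vertical below 0.06 rad and value of joint latch above 0.57 rad), for 0.1 s.
At the end, for the whole second after the job is handed in: Cap upright (0.1 rad) on the tray floor, its axis within 72 mm (x) and 35 mm (y) of the tray centre; socket point within 6 mm of the ball centre, tail point within 12 mm of the fork point, link level within 0.06 rad; latch past 0.57 of 0.65 rad; all at rest, let go (all of step 3 and x of cap in the frame of tray between -0.072 and 0.072 m and y of cap in the frame of tray between -0.035 and 0.035 m and z of cap in the frame of tray below 0.012 m and angle between cap's own z axis and vertical below 0.1 rad and linear speed of each of link, cap below 0.02 m/s and contact force between the fingers and anything else below 0.1 N); the robot touches nothing.
It fails at once if a bystander is pushed more than 25 mm or tipped over (distance of any of pot, blank, lap, amber, spray, cup, disc from where it was at the start of the episode above 0.025 m or angle between any of pot, blank, lap, amber, spray, cup, disc's own z axis and vertical above 0.4 rad).
It fails at once if the latch lever is pressed (past 0.3 rad) before the socket is on the ball (value of joint latch above 0.3 rad and distance between socket and ball above 0.02 m).
It fails at once if the link is dropped or slammed onto the ball (faster than 0.35 m/s within 45 mm of its seat) (distance between socket and ball below 0.045 m and linear speed of link above 0.35 m/s).
It also fails if it takes over 72 s, if anything falls off the work surface, if the arm or the gripper's body presses on something with over 40 N, if the wrist force passes 120 N, or if a joint passes its speed limit or range.

## Working session

There is one attempt and no reset: what is moved stays moved. The work goes in short steps, Python scripts to look and compute and a shell command to move; the robot and the scene stay as the last step left them, time stands still between calls to the robot, and variables do not carry over. Pictures are saved under pics/ and viewed, and the job is handed in when it is done.

```bash
mkdir -p pics; ls; python3 - <<'E'
from cell import telemetry, read_camera, workorder
import cv2,pickle
s=telemetry.observe();print(s)
D={}
for n in("side","top","wrist"):
    d=read_camera(n);D[n]=d
    cv2.imwrite(f"pics/a_{n}.png",d["image"][:,:,::-1])
    print(n,d["fovy"],d["cx"],d["cy"],d["R"],d["t"])
pickle.dump(D,open("a.pkl","wb"))
E
```

```text
pics
{'time': 0.0, 'qpos': array([-1.27599900e+00,  3.42753729e-01,  1.52501765e+00,  4.80277331e-05,
        1.27536628e+00, -1.46020409e-01]), 'qvel': array([ 8.82295799e-04, -1.32543891e-04, -1.26365509e-03,  2.65790072e-04,
        5.06966193e-04, -5.55575911e-05]), 'joint_efforts': array([-1.11443722e-03, -4.31248212e+01, -2.44212538e+01,  7.17292889e-02,
        5.61598269e-02, -1.34935053e-04]), 'tool_pos': array([ 0.22392435, -0.47445521,  0.25102861]), 'tool_rot': array([-3.14007077e+00, -2.70237761e-04,  4.40803507e-01]), 'contact_force': array([ 0.06400143, -0.67550791, -0.21047209]), 'torque': array([-0.01249606,  0.01036151, -0.03653622]), 'opening': 0.09152820315658393}
side 47.42336462942148 251.6045674415879 187.62083117361223 [[-0.93826766 -0.3451331   0.02317181]
 [-0.20709607  0.50682265 -0.83680465]
 [ 0.27706498 -0.78994553 -0.54701101]] [0.52356715 0.18568168 0.98458347]
top 43.95561478961941 252.33218492195465 191.98933276941935 [[-0.0190815  -0.99978149  0.00853668]
 [-0.99383789  0.01803424 -0.10936647]
 [ 0.10918862 -0.01057095 -0.99396484]] [0.00701125 0.5860495  1.39920524]
wrist 65.70646984690485 251.65365857498116 193.9782427801956 [[ 0.42635258 -0.904556   -0.00138473]
 [-0.86465766 -0.40799563  0.29309843]
 [-0.26568891 -0.12376596 -0.95608127]] [-0.52417578 -0.03746855  0.39241772]
```

View pics/a_side.png

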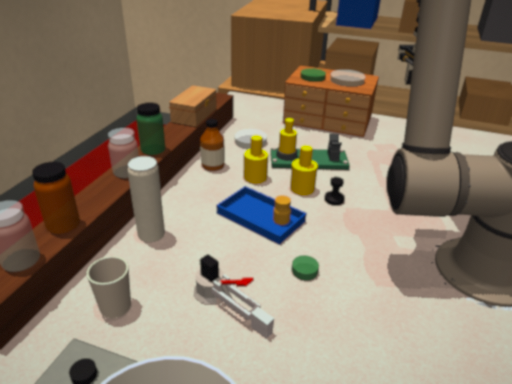

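View pics/a_top.png

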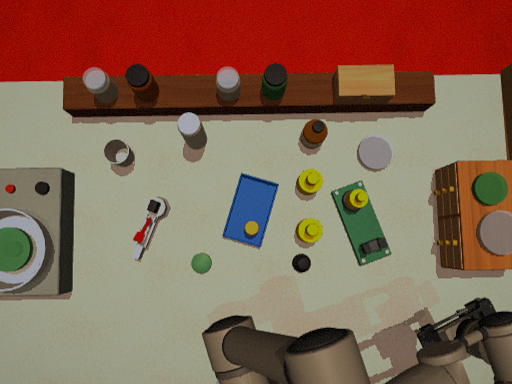

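View pics/a_wrist.png

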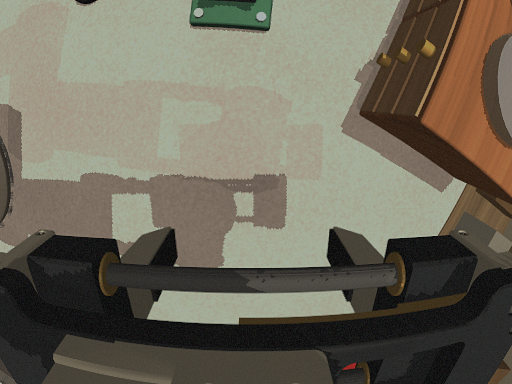

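```bash
cat > h.py <<'E'
import numpy as np,cv2,pickle
def ray(d,u,v):
    f=d["image"].shape[0]/2/np.tan(np.radians(d["fovy"]/2))
    c=np.array([(u-d["cx"])/f,(v-d["cy"])/f,1.]); R=np.array(d["R"]);t=np.array(d["t"])
    return -R.T@t, R.T@c
def onz(d,u,v,z):
    o,r=ray(d,u,v); return o+r*(z-o[2])/r[2]
def proj(d,X):
    f=d["image"].shape[0]/2/np.tan(np.radians(d["fovy"]/2))
    c=np.array(d["R"])@np.array(X)+np.array(d["t"]); return np.array([d["cx"]+f*c[0]/c[2],d["cy"]+f*c[1]/c[2]])
def tri(d1,p1,d2,p2):
    P=[]
    for d in(d1,d2):
        f=d["image"].shape[0]/2/np.tan(np.radians(d["fovy"]/2))
        P.append(np.array([[f,0,d["cx"]],[0,f,d["cy"]],[0,0,1]])@np.c_[d["R"],d["t"]])
    X=cv2.triangulatePoints(P[0],P[1],np.array(p1,float).reshape(2,1),np.array(p2,float).reshape(2,1))[:,0]
    return X[:3]/X[3]
def crop(d,x0,y0,w,h,s,name):
    cv2.imwrite(name,cv2.resize(d["image"][y0:y0+h,x0:x0+w,::-1],None,fx=s,fy=s,interpolation=cv2.INTER_CUBIC))
E
python3 - <<'E'
from h import *
D=pickle.load(open("a.pkl","rb"))
crop(D["top"],280,150,130,130,5,"pics/b_top.png")
crop(D["side"],220,100,150,110,5,"pics/b_side.png")
crop(D["top"],100,165,190,120,4,"pics/b_top2.png")
crop(D["side"],180,180,150,160,4,"pics/b_side2.png")
E
```

```text
(no output)
```

View pics/b_top.png

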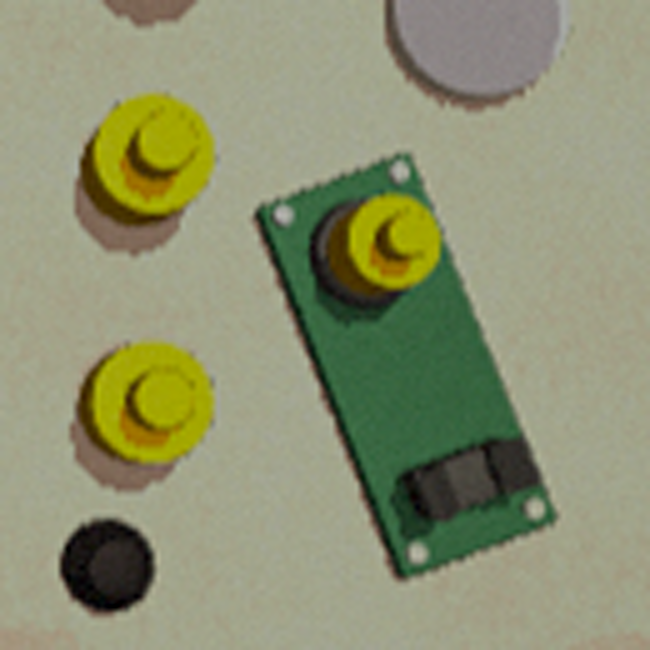

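View pics/b_side.png

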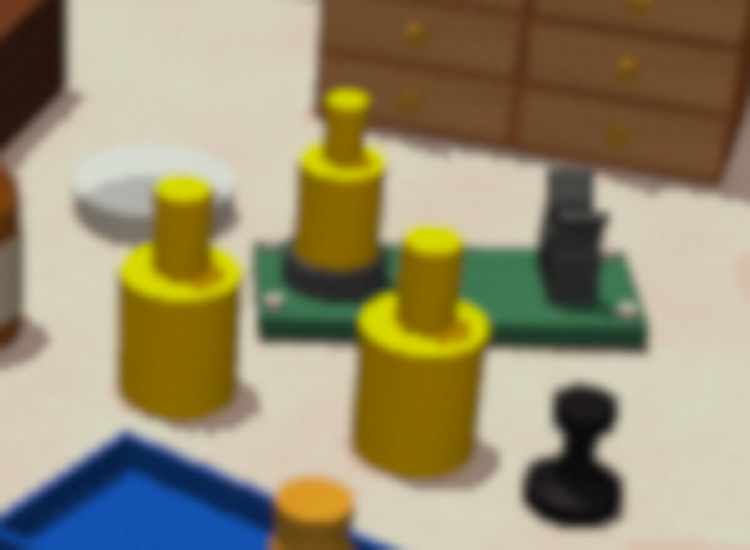

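View pics/b_top2.png

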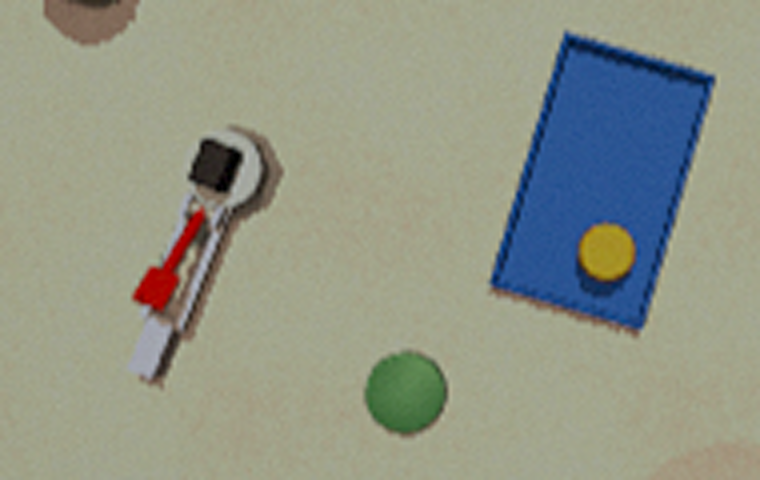

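View pics/b_side2.png

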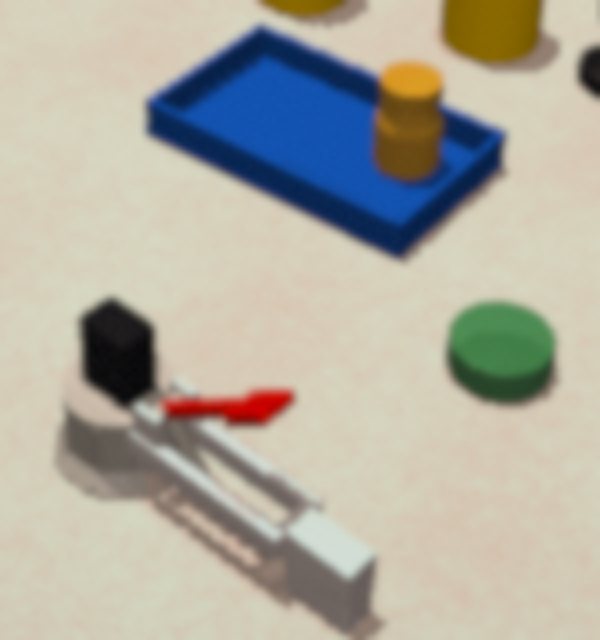

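```bash
python3 - <<'E'
from h import *
D=pickle.load(open("a.pkl","rb")); T=D["top"];S=D["side"]
def hsv(d): return cv2.cvtColor(d["image"],cv2.COLOR_RGB2HSV)
H=hsv(T)
def comp(m,roi):
    x,y,w,h=roi; mm=np.zeros_like(m); mm[y:y+h,x:x+w]=m[y:y+h,x:x+w]
    cs,_=cv2.findContours(mm,cv2.RETR_EXTERNAL,cv2.CHAIN_APPROX_NONE); return max(cs,key=cv2.contourArea)
g=cv2.inRange(H,(50,60,20),(90,255,255)); c=comp(g,(325,170,75,100)); r=cv2.boxPoints(cv2.minAreaRect(c)); print("plate px",r)
w=np.array([onz(T,*p,0.02) for p in r]); print("plate",w.round(4), w.mean(0)); 
b=cv2.inRange(H,(100,120,40),(125,255,255)); c=comp(b,(215,165,75,90)); rt=cv2.boxPoints(cv2.minAreaRect(c)); print("tray px",rt)
for z in (0.014,0.028): 
    wt=np.array([onz(T,*p,z) for p in rt]); print("tray",wt.round(4),wt.mean(0))
y=cv2.inRange(H,(22,150,60),(35,255,255))
S_=hsv(S); ys=cv2.inRange(S_,(22,150,60),(35,255,255))
for n,p,z in(("capknobtop",(360.8,197.6),0.142),("pot",(100+607/4,165+252/4),.065),("linkblk",(100+216/4,165+165/4),.09),("linktailtop",(100+152/4,165+347/4),.03),
  ("lever pad",(100+156/4,165+288/4),.1),("blank",(201.5,263),.026),("lap",(301,263),.068),("amber",(316,128),.15),("disc",(375,153),.024),("lookA",(280+167/5,150+145/5),.15),("lookB",(280+165/5,150+398/5),.15),("spray",(190,123),.2),("cup",(119,152),.1)):
    print(n,onz(T,*p,z).round(4))
print("cap knob top tri",tri(T,(360.8,197.6),S,(220+348/5,100+100/5)))
print("lookA tri",tri(T,(313.4,179),S,(220+183/5,100+188/5)),"B",tri(T,(313,229.6),S,(220+433/5,100+240/5)))
print("blk top tri",tri(T,(100+216/4,165+165/4),S,(180+113/4,180+311/4)))
E
```

```text
plate px [[330.44827 191.6207 ]
 [361.31033 179.27588]
 [391.03445 253.58621]
 [360.1724  265.93103]]
plate [[ 0.5842 -0.2414  0.02  ]
 [ 0.6204 -0.337   0.02  ]
 [ 0.3941 -0.4164  0.02  ]
 [ 0.3593 -0.3221  0.02  ]] [ 0.48947971 -0.32921816  0.02      ]
tray px [[222.08324 235.46913]
 [240.67593 172.7188 ]
 [278.401   183.89659]
 [259.80832 246.64693]]
tray [[ 0.4579  0.0896  0.014 ]
 [ 0.648   0.0304  0.014 ]
 [ 0.6115 -0.0842  0.014 ]
 [ 0.4222 -0.0234  0.014 ]] [0.53489937 0.00311278 0.014     ]
tray [[ 0.4576  0.0888  0.028 ]
 [ 0.6459  0.0303  0.028 ]
 [ 0.6097 -0.0832  0.028 ]
 [ 0.4223 -0.0231  0.028 ]] [0.53387808 0.00319167 0.028     ]
capknobtop [ 0.5529 -0.3037  0.142 ]
pot [4.769e-01 2.000e-04 6.500e-02]
linkblk [0.5437 0.2798 0.09  ]
linktailtop [0.4142 0.3385 0.03  ]
lever pad [0.4563 0.3199 0.1   ]
blank [0.3774 0.151  0.026 ]
lap [ 0.3733 -0.1401  0.068 ]
amber [ 0.7504 -0.1846  0.15  ]
disc [ 0.7002 -0.3816  0.024 ]
lookA [ 0.6063 -0.1725  0.15  ]
lookB [ 0.4665 -0.1668  0.15  ]
spray [0.7576 0.1622 0.2   ]
cup [0.7016 0.3792 0.1   ]
cap knob top tri [ 0.55287168 -0.30386625  0.14142548]
lookA tri [ 0.60960393 -0.17484889  0.13172067] B [ 0.46654901 -0.16943534  0.13124665]
blk top tri [0.54571493 0.28050143 0.09048938]
```

Of the yellow caps seen from the top at px (358,199), (310,181) and (310,231), the first one is meant. It is the smallest, and the crop shows it standing on the dark boss of the green plate. The other two stand on the bench and are wider. I'll move above it.

```bash
python3 -m creep '[1,0.041,0.021,0,0, 1,0.041,0.021,0,0, 1,0.041,0.021,0,0, 1,0.041,0.021,0,0, 1,0.041,0.021,0,0, 1,0.041,0.021,0,0, 1,0.03,0.016,0,0, 1,0,0,0,0]' 20
python3 - <<'E'
from h import *
from cell import read_camera,telemetry
d=read_camera("wrist");pickle.dump(d,open("w1.pkl","wb"));cv2.imwrite("pics/w1.png",d["image"][:,:,::-1])
s=telemetry.observe();print(s["tool_pos"],s["tool_rot"],s["qpos"],s["contact_force"])
E
```

```text
time: 1.15
tool_pos: [0.5067, -0.3268, 0.2482]
tool_rot: [-3.136, 0.001, 0.438]
contact_force: [-0.9, -0.5, 0.3]
opening: 0.0915
[ 0.50563266 -0.32748352  0.24823212] [-3.13583107e+00  2.13957132e-03  4.36907572e-01] [-7.02129829e-01  4.91513540e-01  1.29830886e+00  4.78644455e-04
  1.35789846e+00  4.31662522e-01] [-0.74909087  0.20210921 -0.42840455]
```

View pics/w1.png

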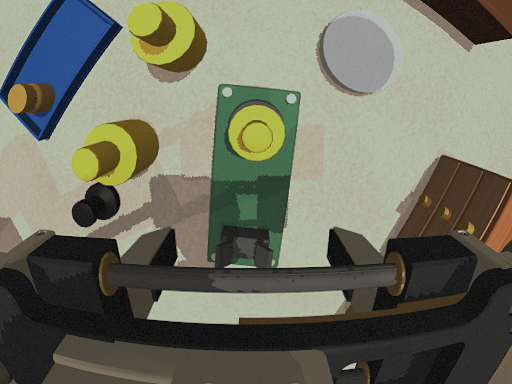

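The wrist view shows the cap knob near px (257,136). The plate's far end is at (219,84) to (301,93), and nothing stands in the way of coming down.

```bash
cat >> h.py <<'E'
def wz(d,u,v,z):
    f=192/np.tan(np.radians(d["fovy"]/2)); x,y=u-d["cx"],v-d["cy"]; r=np.hypot(x,y); th=r/f
    c=np.array([x/r*np.sin(th),y/r*np.sin(th),np.cos(th)]); R=np.array(d["R"]);o=-R.T@np.array(d["t"]); q=R.T@c
    return o+q*(z-o[2])/q[2]
E
python3 - <<'E'
from h import *
d=pickle.load(open("w1.pkl","rb")); crop(d,195,70,120,90,6,"pics/w1c.png")
for n,p,z in (("knob",(257,136),.142),("rimtop",(257,132),.102),("c1",(219,84),.02),("c2",(301,93),.02)): print(n,wz(d,*p,z).round(4))
E
```

```text
knob [ 0.5572 -0.3071  0.142 ]
rimtop [ 0.557  -0.3077  0.102 ]
c1 [ 0.585  -0.2453  0.02  ]
c2 [ 0.6173 -0.3391  0.02  ]
```

View pics/w1c.png

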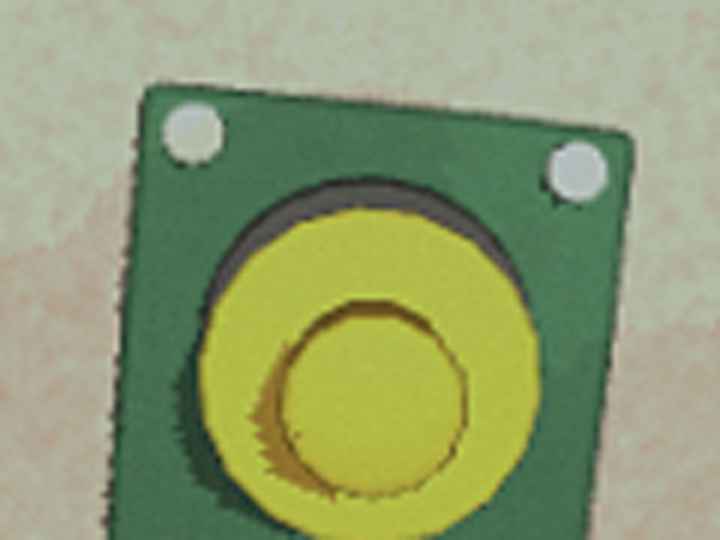

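```bash
python3 -m creep '[1,0.025,0.011,0,0, 1,0.025,0.011,0,0, 1,0,0,-0.03,0, 1,0,0,-0.03,0, 1,0,0,0,0]'
```

```text
time: 1.82
tool_pos: [0.5515, -0.3097, 0.187]
tool_rot: [-3.136, 0.005, 0.43]
contact_force: [0.1, 0.2, 0.2]
opening: 0.0921
```

```bash
python3 -m creep '[1,0.005,0.0035,-0.02,0.01, 1,0.001,0.0005,-0.02,0, 1,0,0,-0.012,0, 1,0,0,0,0]'
```

```text
time: 2.33
tool_pos: [0.5568, -0.3099, 0.1395]
tool_rot: [3.141, 0.002, 0.436]
contact_force: [0.5, -0.3, 0.1]
opening: 0.092
```

```bash
python3 -m creep '[1,0,0.004,-0.004,0, 1,0,0,0,0, 0,0,0,0,0, 0,0,0,0,0, 0,0,0,0,0, 0,0,0,0,0, 0,0,0,0,0, 0,0,0,0,0]' 20
```

```text
time: 3.32
tool_pos: [0.5577, -0.3066, 0.1382]
tool_rot: [3.137, 0.0, 0.436]
contact_force: [-0.7, -0.3, 0.5]
opening: 0.0363
```

```bash
python3 -m creep '[0,0,0,0,0, 0,0,0,0,0, 0,0,0,0,0, 0,0,0,0,0]' 20
```

```text
time: 3.82
tool_pos: [0.5577, -0.3066, 0.1382]
tool_rot: [3.137, 0.0, 0.436]
contact_force: [-0.8, -0.4, 0.5]
opening: 0.0256
```

Gripped: the opening is 25.6 mm against a 26 mm knob. Next I'll lift straight up.

```bash
python3 -m creep '[0,0,0,0.02,0, 0,0,0,0.03,0, 0,0,0,0.03,0, 0,0,0,0.03,0, 0,0,0,0.03,0, 0,0,0,0,0]'
python3 - <<'E'
from h import *
from cell import read_camera
d=read_camera("side");crop(d,200,50,170,140,4,"pics/s2.png")
E
```

```text
time: 4.58
tool_pos: [0.5563, -0.3057, 0.2802]
tool_rot: [3.141, 0.003, 0.436]
contact_force: [-0.5, -0.1, -0.2]
opening: 0.0251
```

View pics/s2.png

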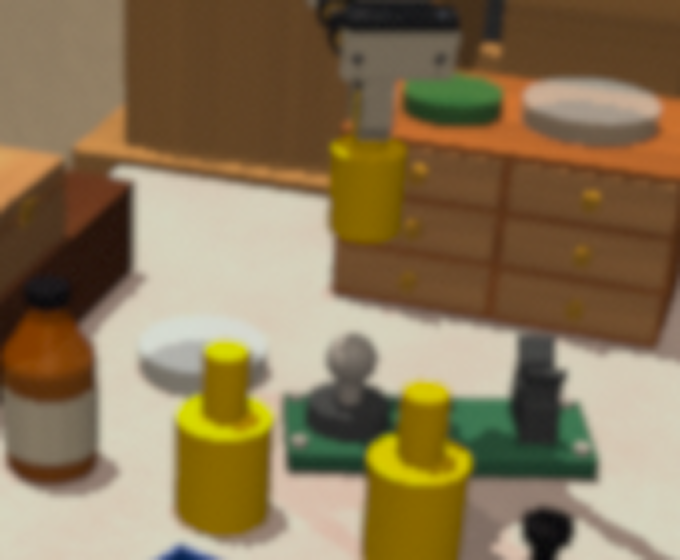

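```bash
python3 -m creep '[0,0.003,0.042,0,-0.12, 0,0.003,0.042,0,-0.12, 0,0.003,0.042,0,-0.12, 0,0.003,0.042,0,-0.12, 0,0.003,0.042,0,-0.12, 0,0.003,0.042,0,-0.12, 0,0.003,0.042,0,-0.12, 0,0,0,0,0]'
python3 - <<'E'
from h import *
from cell import read_camera
d=read_camera("top");pickle.dump(d,open("t3.pkl","wb"));crop(d,200,140,200,140,4,"pics/t3.png")
d=read_camera("wrist");pickle.dump(d,open("w3.pkl","wb"));cv2.imwrite("pics/w3.png",d["image"][:,:,::-1])
E
```

```text
time: 5.62
tool_pos: [0.5704, -0.0014, 0.2612]
tool_rot: [-3.134, 0.029, -0.434]
contact_force: [0.3, -0.7, -0.8]
opening: 0.0256
```

View pics/w3.png

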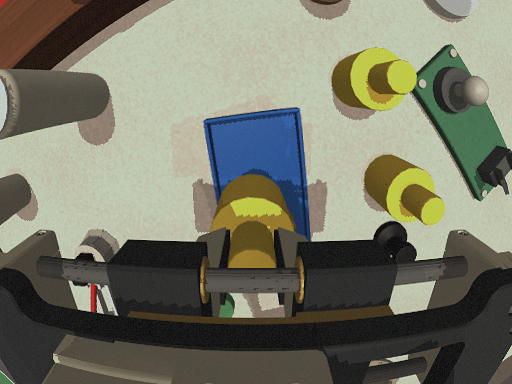

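View pics/t3.png

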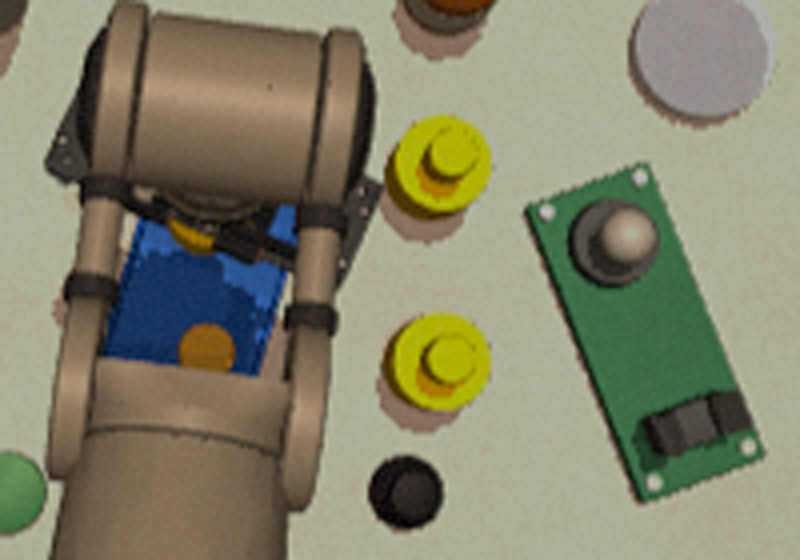

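The cap is held upright over the tray's free end in the wrist view, with the tray corners at (206,121) and (299,108). In the top view the bare ball is near px (357,199).

```bash
python3 -m creep '[0,0.006,-0.008,0,0, 0,0,0,0,0, 0,0,0,0,0]'
python3 - <<'E'
from h import *
d=pickle.load(open("w3.pkl","rb"))
print([wz(d,*p,.028).round(4) for p in((206,121),(299,108))])
t=pickle.load(open("t3.pkl","rb"))
print("ball",onz(t,200+630/4,140+234/4,.075))
E
```

```text
time: 6.1
tool_pos: [0.5769, -0.0158, 0.2603]
tool_rot: [-3.136, 0.029, -0.438]
contact_force: [-0.4, 0.6, -1.1]
opening: 0.0253
[array([0.6435, 0.0265, 0.028 ]), array([ 0.6102, -0.0837,  0.028 ])]
ball [ 0.55668145 -0.31002619  0.075     ]
```

```bash
python3 -m creep '[0,0,0.004,-0.04,0, 0,0,0,-0.04,0, 0,0,0,-0.035,0, 0,0,0,-0.02,0, 0,0,0,0,0]'
```

```text
time: 6.72
tool_pos: [0.5771, -0.0142, 0.1227]
tool_rot: [-3.135, 0.026, -0.441]
contact_force: [-0.2, 0.4, -0.2]
opening: 0.0253
```

```bash
python3 -m creep '[0,0,0,-0.01,0, 0,0,0,-0.006,0, 0,0,0,-0.003,0, 0,0,0,0,0]'
```

```text
time: 7.22
tool_pos: [0.5787, -0.0148, 0.1053]
tool_rot: [-3.133, 0.021, -0.441]
contact_force: [0.8, 0.3, -1.0]
opening: 0.0258
```

```bash
python3 -m creep '[0,0,0,-0.003,0, 0,0,0,0,0]'
```

```text
time: 7.48
tool_pos: [0.5795, -0.0146, 0.1039]
tool_rot: [-3.132, 0.018, -0.441]
contact_force: [0.2, 0.4, -1.0]
opening: 0.0253
```

```bash
python3 -m creep '[0,0,0,-0.003,0, 0,0,0,0,0]'
```

```text
time: 7.72
tool_pos: [0.5806, -0.0143, 0.1039]
tool_rot: [-3.131, 0.015, -0.441]
contact_force: [-0.3, -0.3, -0.7]
opening: 0.0256
```

```bash
python3 -m creep '[0.45,0,0,0,0, 0.6,0,0,0,0, 0.8,0,0,0,0, 1,0,0,0,0, 1,0,0,0,0, 1,0,0,0,0]'
python3 - <<'E'
from h import *
from cell import read_camera
d=read_camera("side");pickle.dump(d,open("s4.pkl","wb"));crop(d,200,130,170,140,4,"pics/s4.png")
E
```

```text
time: 8.48
tool_pos: [0.5803, -0.0144, 0.103]
tool_rot: [-3.131, 0.016, -0.441]
contact_force: [0.4, -0.4, -0.4]
opening: 0.0806
```

View pics/s4.png

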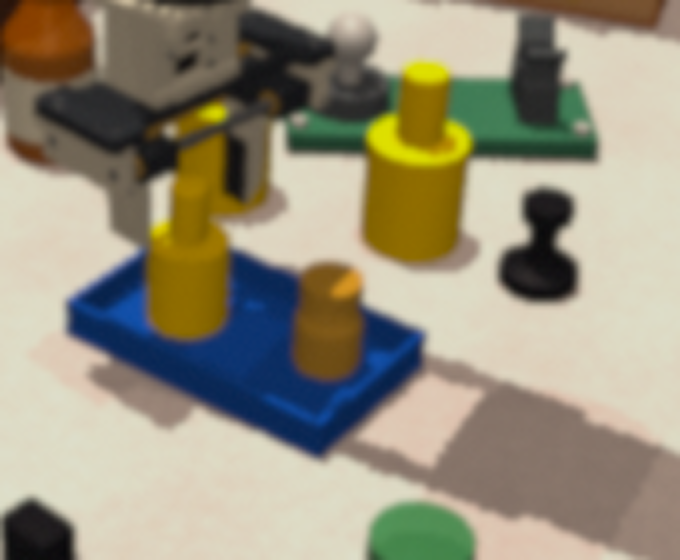

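The cap stands upright in the tray with the fingers clear on both sides. Next I'll rise and go to the link.

```bash
python3 -m creep '[1,0,0,0.02,0, 1,0,0,0.035,0, 1,0,0,0.035,0, 1,0,0,0.035,0, 1,-0.012,0.042,0.005,0, 1,-0.012,0.042,0.005,0, 1,-0.012,0.042,0.005,0, 1,-0.012,0.042,0,0, 1,-0.012,0.042,0,0, 1,-0.012,0.042,0,0, 1,-0.008,0.025,0,0, 1,0,0,0,0]'
python3 - <<'E'
from h import *
from cell import read_camera
d=read_camera("wrist");pickle.dump(d,open("w5.pkl","wb"));cv2.imwrite("pics/w5.png",d["image"][:,:,::-1])
d=read_camera("top");pickle.dump(d,open("t5.pkl","wb"));crop(d,200,150,200,130,4,"pics/t5.png")
E
```

```text
time: 10.02
tool_pos: [0.4961, 0.2703, 0.2479]
tool_rot: [-3.129, 0.015, -0.443]
contact_force: [0.5, 0.1, 0.2]
opening: 0.0919
```

View pics/w5.png

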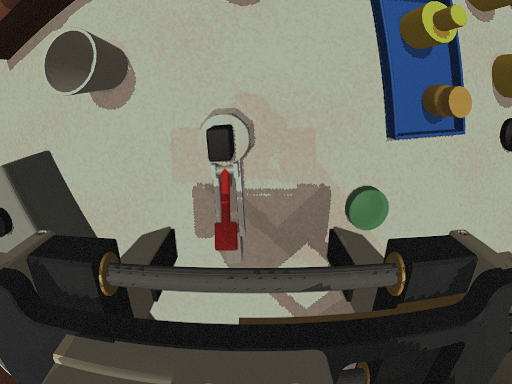

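View pics/t5.png

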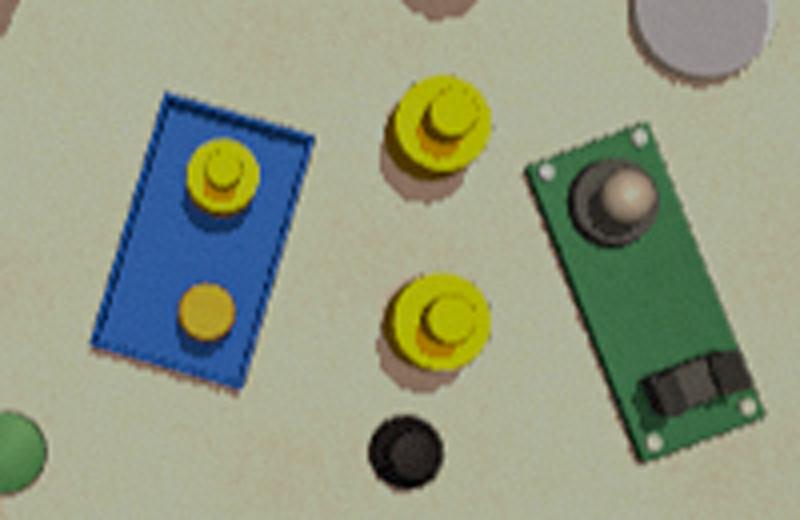

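The cap (px 256,193 in the full top view) stands beside the pot. In the wrist view the link's grip block is near (219,145), with the red lever still up.

```bash
python3 - <<'E'
from h import *
d=pickle.load(open("w5.pkl","rb")); crop(d,180,100,90,170,4,"pics/w5c.png")
t=pickle.load(open("t5.pkl","rb")); 
H=cv2.cvtColor(t["image"],cv2.COLOR_RGB2HSV)
g=cv2.inRange(H,(50,60,20),(90,255,255)); m=np.zeros_like(g);m[170:275,325:400]=g[170:275,325:400]
cs,_=cv2.findContours(m,cv2.RETR_EXTERNAL,cv2.CHAIN_APPROX_NONE);r=cv2.boxPoints(cv2.minAreaRect(max(cs,key=cv2.contourArea)))
# upper-face corners read off the crop t5
c=[(200+525/4,150+166/4),(200+645/4,150+124/4),(200+764/4,150+411/4),(200+641/4,150+462/4)]
w=np.array([onz(t,*p,.02) for p in c]);print(w.round(4),w.mean(0).round(4)); e=w[0]-w[3]+w[1]-w[2];print("yaw",np.arctan2(e[1],e[0]))
print("boss",onz(t,200+613/4,150+202/4,.04),"ball",onz(t,200+630/4,150+194/4,.075),"fork slot top?",onz(t,200+700/4,150+380/4,.055))
print("cap knob",onz(t,256,150+171/4,.107))
E
```

```text
[[ 0.5846 -0.2438  0.02  ]
 [ 0.6151 -0.3366  0.02  ]
 [ 0.3965 -0.4164  0.02  ]
 [ 0.3605 -0.3224  0.02  ]] [ 0.4892 -0.3298  0.02  ]
yaw 0.3435603495986329
boss [ 0.55412647 -0.30517882  0.04      ] ball [ 0.55668145 -0.31002619  0.075     ] fork slot top? [ 0.42077236 -0.36013347  0.055     ]
cap knob [ 0.57548197 -0.01351223  0.107     ]
```

View pics/w5c.png

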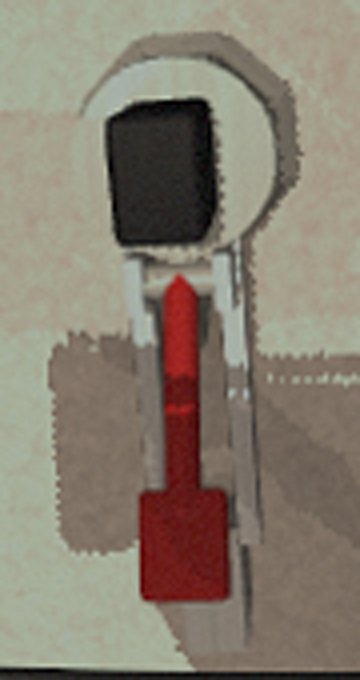

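```bash
python3 - <<'E'
from h import *
d=pickle.load(open("w5.pkl","rb"))
P=lambda u,v,z: wz(d,180+u/4,100+v/4,z)
print("socket",P(178,157,.046).round(4),"blk",P(155,172,.09).round(4))
for a,b,z in(((107,115),(120,240),.09),((240,255),(260,540),.03),((127,260),(150,485),.03),((165,310),(165,490),.08)):
    e=P(*a,z)-P(*b,z);print("yaw",np.arctan2(e[1],e[0]).round(3),P(*a,z).round(4),P(*b,z).round(4))
E
```

```text
socket [0.5446 0.2838 0.046 ] blk [0.5469 0.2841 0.09  ]
yaw -0.369 [0.5649 0.2884 0.09  ] [0.5354 0.2998 0.09  ]
yaw -0.387 [0.5086 0.2825 0.03  ] [0.4208 0.3183 0.03  ]
yaw -0.383 [0.5221 0.3143 0.03  ] [0.4534 0.342  0.03  ]
yaw -0.476 [0.5124 0.2999 0.08  ] [0.4667 0.3235 0.08  ]
```

```bash
python3 -m creep '[1,0.025,0.006,0,0.02, 1,0.025,0.006,0,0.02, 1,0,0,-0.04,0, 1,0,0,-0.04,0, 1,0,0,0,0]'
```

```text
time: 10.75
tool_pos: [0.5517, 0.274, 0.167]
tool_rot: [-3.129, 0.011, -0.412]
contact_force: [-0.1, -0.0, -0.2]
opening: 0.092
```

```bash
python3 -m creep '[1,-0.006,0.008,-0.03,0.01, 1,0,0,-0.03,0, 1,0,0,-0.018,0, 1,0,0,0,0]'
```

```text
time: 11.25
tool_pos: [0.5506, 0.2803, 0.0943]
tool_rot: [-3.123, 0.003, -0.405]
contact_force: [-0.4, 0.1, -0.3]
opening: 0.0922
```

```bash
python3 -m creep '[1,-0.005,0.001,-0.012,0, 1,-0.001,0,-0.004,0, 1,0,0,0,0]'
python3 - <<'E'
from h import *
from cell import read_camera
d=read_camera("wrist");pickle.dump(d,open("w6.pkl","wb"));crop(d,120,150,280,150,2.8,"pics/w6.png")
d=read_camera("side");crop(d,150,180,180,160,4,"pics/s6.png")
E
```

```text
time: 11.62
tool_pos: [0.5459, 0.2816, 0.0804]
tool_rot: [-3.119, -0.0, -0.406]
contact_force: [0.2, 0.4, -0.2]
opening: 0.092
```

View pics/s6.png

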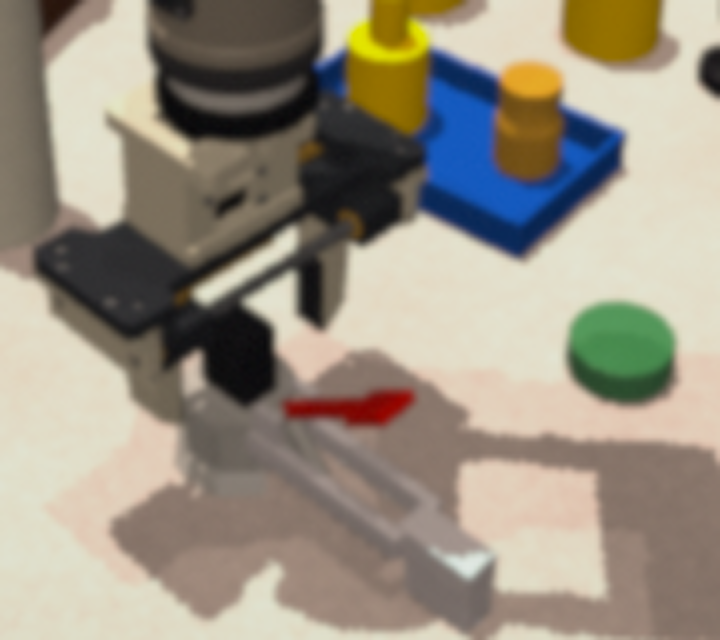

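View pics/w6.png

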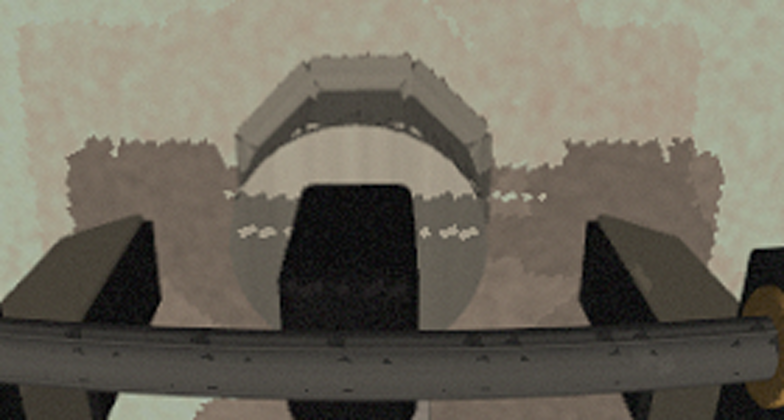

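Block lies between the pads, about 3 mm off centre towards +y. I'll correct that and close.

```bash
python3 -m creep '[1,0.001,0.003,-0.003,0, 0,0,0,0,0, 0,0,0,0,0, 0,0,0,0,0, 0,0,0,0,0, 0,0,0,0,0, 0,0,0,0,0, 0,0,0,0,0, 0,0,0,0,0, 0,0,0,0,0, 0,0,0,0,0]' 50
```

```text
time: 13.1
tool_pos: [0.5474, 0.2847, 0.0781]
tool_rot: [-3.119, -0.001, -0.405]
contact_force: [-0.3, -0.2, 0.7]
opening: 0.0239
```

```bash
python3 -m creep '[0,0,0,0.01,0, 0,0,0,0.025,0, 0,0,0,0.035,0, 0,0,0,0.035,0, 0,0,0,0.035,0, 0,0,0,0.035,0, 0,0,0,0,0]'
python3 - <<'E'
from h import *
from cell import read_camera
d=read_camera("side");crop(d,150,80,200,160,4,"pics/s7.png")
E
```

```text
time: 13.98
tool_pos: [0.5449, 0.2847, 0.2577]
tool_rot: [-3.121, 0.003, -0.406]
contact_force: [0.3, 1.0, -3.9]
opening: 0.0238
```

View pics/s7.png

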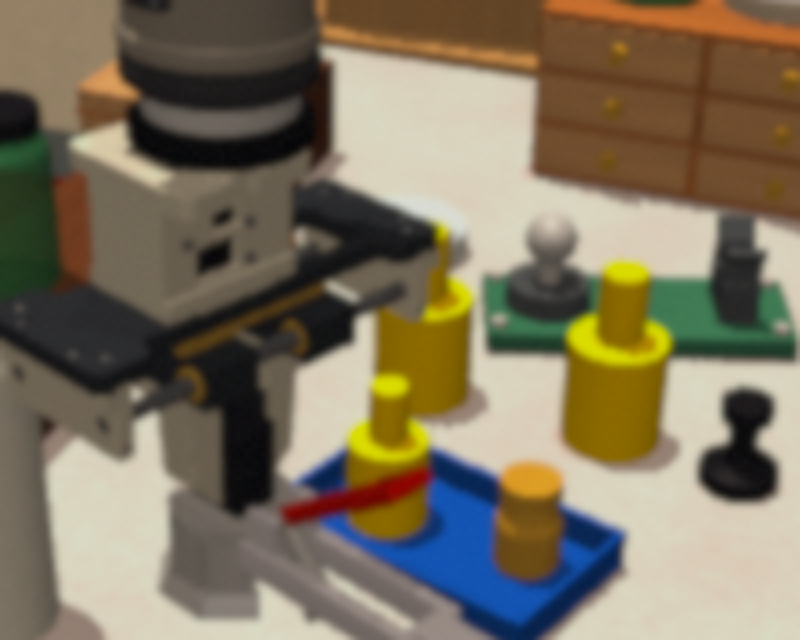

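```bash
python3 -m creep '[0,0.001,-0.02,0.001,0.03, 0,0.001,-0.035,0.002,0.05, 0,0.001,-0.035,0.002,0.05, 0,0.001,-0.035,0.002,0.05, 0,0.001,-0.035,0.002,0.05, 0,0.001,-0.035,0.002,0.05, 0,0.001,-0.035,0.002,0.05, 0,0.001,-0.035,0.002,0.05, 0,0.001,-0.035,0.002,0.05, 0,0.001,-0.035,0.002,0.05, 0,0.001,-0.035,0.002,0.05, 0,0.001,-0.02,0.002,0.03]'
```

```text
time: 15.52
tool_pos: [0.5432, -0.1154, 0.2479]
tool_rot: [-3.125, 0.052, 0.176]
contact_force: [0.7, 0.6, -3.2]
opening: 0.0236
```

```bash
python3 -m creep '[0,0.003,-0.025,0.002,0.03, 0,0.003,-0.025,0.002,0.03, 0,0.002,-0.025,0.002,0.03, 0,0.002,-0.025,0.002,0.03, 0,0,-0.01,0,0.02, 0,0,0,0,0]'
python3 - <<'E'
from h import *
from cell import read_camera
t=pickle.load(open("t5.pkl","rb")); crop(t,335,180,50,40,15,"pics/ball_t.png")
d=read_camera("side");pickle.dump(d,open("s8.pkl","wb"));crop(d,250,80,130,100,6,"pics/s8.png")
s=pickle.load(open("s4.pkl","rb")); crop(s,265,120,50,45,15,"pics/ball_s.png")
E
```

```text
time: 16.27
tool_pos: [0.5486, -0.2274, 0.2412]
tool_rot: [-3.107, 0.069, 0.32]
contact_force: [-0.6, -0.5, -3.3]
opening: 0.024
```

View pics/ball_t.png

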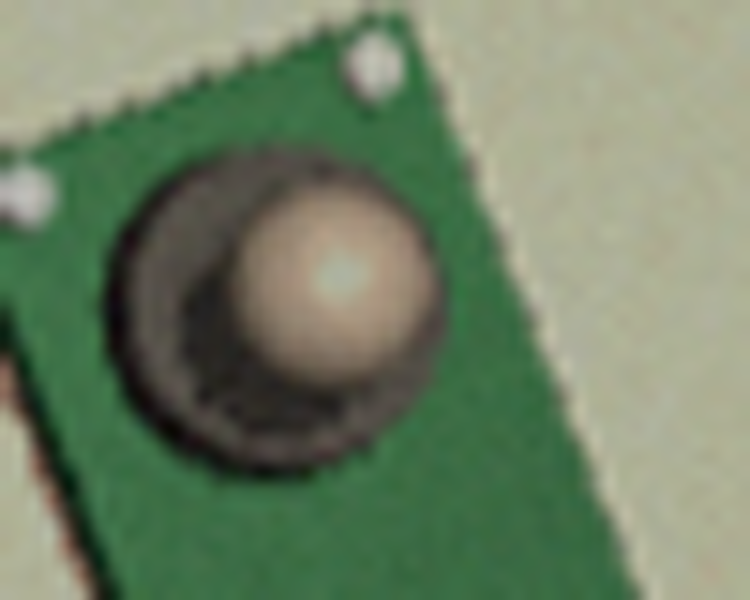

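View pics/ball_s.png

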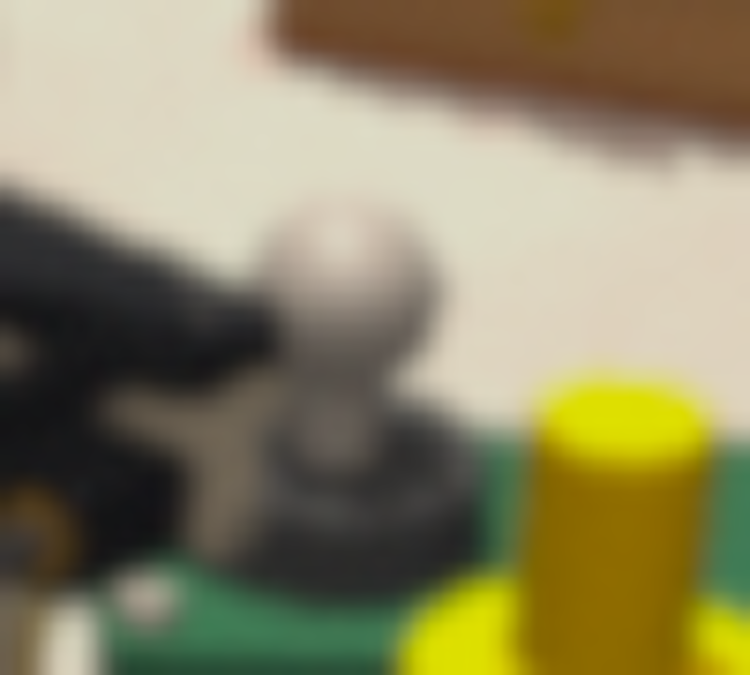

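View pics/s8.png

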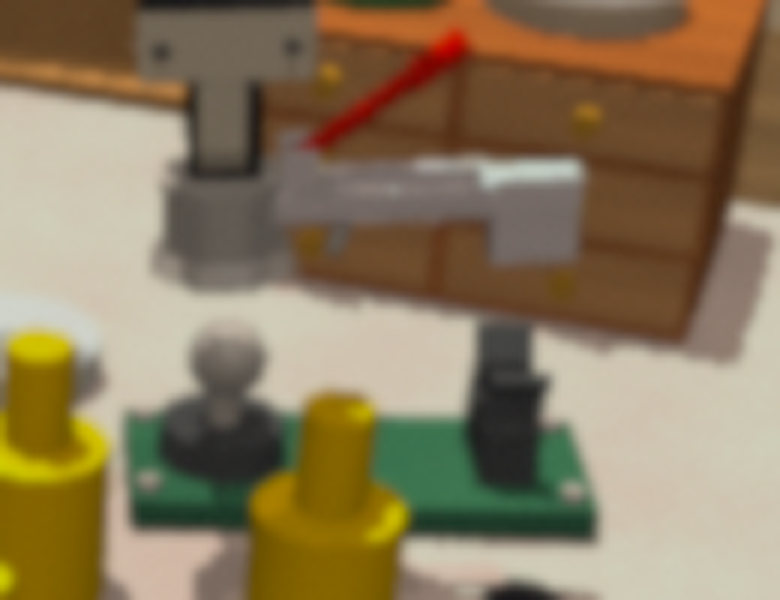

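```bash
python3 - <<'E'
from h import *
t=pickle.load(open("t5.pkl","rb")); s=pickle.load(open("s4.pkl","rb"))
b=(335+335.5/15-.5,180+283.5/15-.5); bs=(265+350.5/15-.5,120+290.5/15-.5)
print("ball",onz(t,*b,.075),"tri",tri(t,b,s,bs),"boss",onz(t,335+278.5/15-.5,180+308.5/15-.5,.04))
# screws
S=[onz(t,335+375/15-.5,180+68/15-.5,.022),onz(t,335+25/15-.5,180+195/15-.5,.022),onz(t,200+748.5/4-.5,150+407.5/4-.5,.022),onz(t,200+654.5/4-.5,150+442.5/4-.5,.022)]
S=np.array(S);print(S.round(4),S.mean(0));e=S[0]+S[1]-S[2]-S[3];y=np.arctan2(e[1],e[0]);print("yaw",y,"ball",S.mean(0)[:2]+.071*np.array([np.cos(y),np.sin(y)]))
print("ball proj side",proj(s,[.5577,-.3085,.075]),bs, proj(s,[.5565,-.3062,.075]))
E
```

```text
ball [ 0.55700832 -0.30818688  0.075     ] tri [ 0.55593461 -0.30803497  0.07650733] boss [ 0.55543742 -0.30468449  0.04      ]
[[ 0.6056 -0.3304  0.022 ]
 [ 0.581  -0.2583  0.022 ]
 [ 0.4009 -0.4029  0.022 ]
 [ 0.3763 -0.3312  0.022 ]] [ 0.49097454 -0.33069363  0.022     ]
yaw 0.34128474516923285 ball [ 0.55787965 -0.30693007]
ball proj side [286.95571035 139.09960584] (287.8666666666667, 138.86666666666667) [287.12080487 139.48323981]
```

```bash
python3 -m creep '[0,0.002,-0.012,0,0.004, 0,0.002,-0.012,0,0.004, 0,0.002,-0.012,0,0.004, 0,0.002,-0.012,0,0.004, 0,0,0,0,0, 0,0,0,0,0]'
```

```text
time: 17.08
tool_pos: [0.5573, -0.2768, 0.2411]
tool_rot: [-3.106, 0.069, 0.338]
contact_force: [-0.9, 0.2, -2.9]
opening: 0.0238
```

```bash
python3 -m creep '[0,0,0,0,0, 0,0,0,0,0, 0,0,0,0,0, 0,0,0,0,0]'
```

```text
time: 17.58
tool_pos: [0.5574, -0.2757, 0.2414]
tool_rot: [-3.106, 0.069, 0.339]
contact_force: [-0.1, 0.0, -3.6]
opening: 0.0241
```

Fast turning moves have left the tool pitched 0.069 rad, while slow moves don't drift. Earlier descents reduced the pitch, so I'll try a slow rise followed by a quick drop.

```bash
python3 -m creep '[0,0,-0.004,0.012,0, 0,0,-0.004,0.012,0, 0,0,-0.004,0.012,0, 0,0,-0.004,0.012,0, 0,0,-0.004,0.012,0, 0,0,-0.004,0.012,0, 0,0,0,0.012,0, 0,0,0,0.012,0, 0,0,0,0,0]'
```

```text
time: 18.7
tool_pos: [0.5575, -0.3019, 0.346]
tool_rot: [-3.109, 0.067, 0.339]
contact_force: [-0.4, 0.8, -3.4]
opening: 0.0238
```

```bash
python3 -m creep '[0,0,0,-0.04,0, 0,0,0,-0.04,0, 0,0,0,-0.025,0, 0,0,0,0,0]'
```

```text
time: 19.2
tool_pos: [0.557, -0.3007, 0.2373]
tool_rot: [-3.108, 0.067, 0.34]
contact_force: [0.2, 0.3, -3.0]
opening: 0.0241
```

```bash
cat >> h.py <<'E'
from scipy.spatial.transform import Rotation as Ro
def sock(s,h=0.058):
    return s["tool_pos"]+Ro.from_euler("xyz",s["tool_rot"]).apply([0,0,h])
E
python3 - <<'E'
from h import *
from cell import read_camera,telemetry
s=telemetry.observe(); print(s["qpos"].round(3),s["tool_pos"],s["tool_rot"]); p=sock(s); print("sock",p); 
q=Ro.from_euler("xyz",s["tool_rot"]).apply([-.145,0,.078]);print("tail",s["tool_pos"]+q)
d=read_camera("side");pickle.dump(d,open("s9.pkl","wb"));crop(d,250,60,130,110,6,"pics/s9.png")
print("sock px in crop",(proj(d,p)-[250,60]+.5)*6, "ball",(proj(d,[.5567,-.307,.075])-[250,60]+.5)*6,"underside ctr",(proj(d,sock(s,.078))-[250,60]+.5)*6)
d=read_camera("wrist");cv2.imwrite("pics/w9.png",d["image"][:,:,::-1])
E
```

```text
[-0.6    0.595  1.153 -0.034  1.461  0.637] [ 0.55695785 -0.30067799  0.23733278] [-3.10794594  0.06712254  0.33954274]
sock [ 0.552642   -0.30013316  0.17949614]
tail [ 0.41474014 -0.34812965  0.16927794]
sock px in crop [244.35486008 293.94222979] ball [225.78863853 479.17306073] underside ctr [244.26333013 332.59521741]
```

View pics/s9.png

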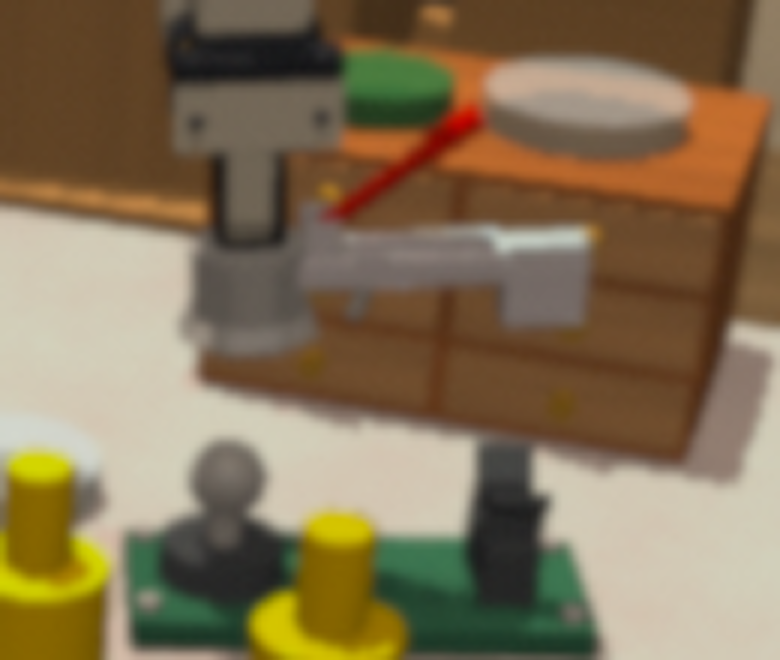

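View pics/w9.png

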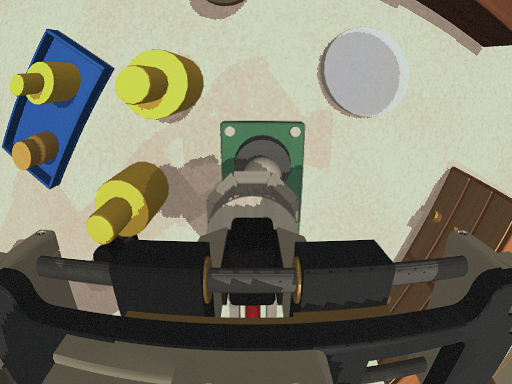

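In the side view the ball is at crop px (229,479) and the socket body is centred at about x=250. The socket needs about +5 mm in x and −6 mm in y. In the wrist view the ball is at (265,168), just ahead of the socket.

```bash
python3 -m creep '[0,0.003,-0.003,-0.01,0, 0,0.003,-0.004,-0.015,0, 0,0,0,-0.015,0, 0,0,0,-0.012,0, 0,0,0,0,0]'
python3 - <<'E'
from h import *
from cell import read_camera,telemetry
s=telemetry.observe(); print(s["tool_pos"],s["tool_rot"]); p=sock(s); print("sock",p)
d=read_camera("side");pickle.dump(d,open("s10.pkl","wb"));crop(d,250,80,110,90,7,"pics/s10.png")
d=read_camera("wrist");pickle.dump(d,open("w10.pkl","wb"));crop(d,150,60,220,180,3.5,"pics/w10.png")
E
```

```text
time: 19.92
tool_pos: [0.5651, -0.3095, 0.1867]
tool_rot: [-3.115, 0.062, 0.339]
contact_force: [0.3, -0.0, -3.9]
opening: 0.024
[ 0.56511621 -0.30947777  0.18671609] [-3.11539725  0.0617422   0.33895419]
sock [ 0.5612371  -0.30923459  0.12884647]
```

View pics/s10.png

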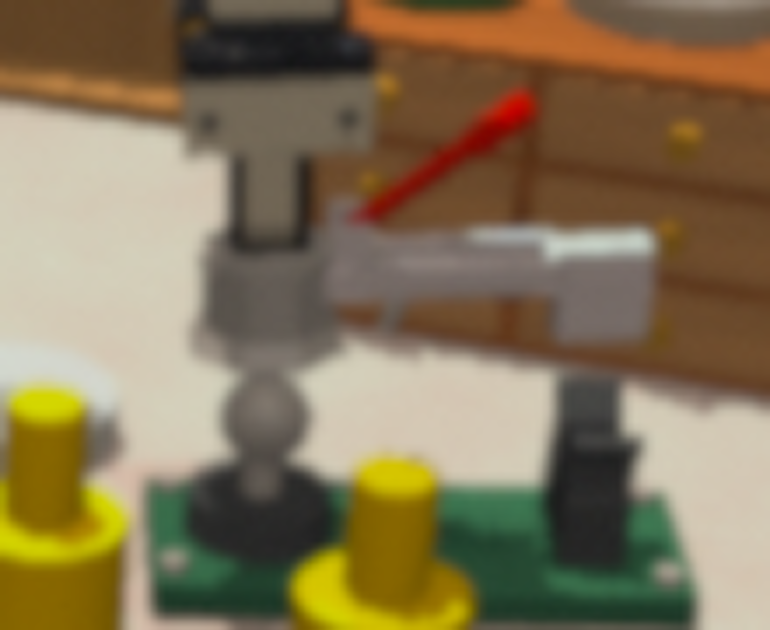

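View pics/w10.png

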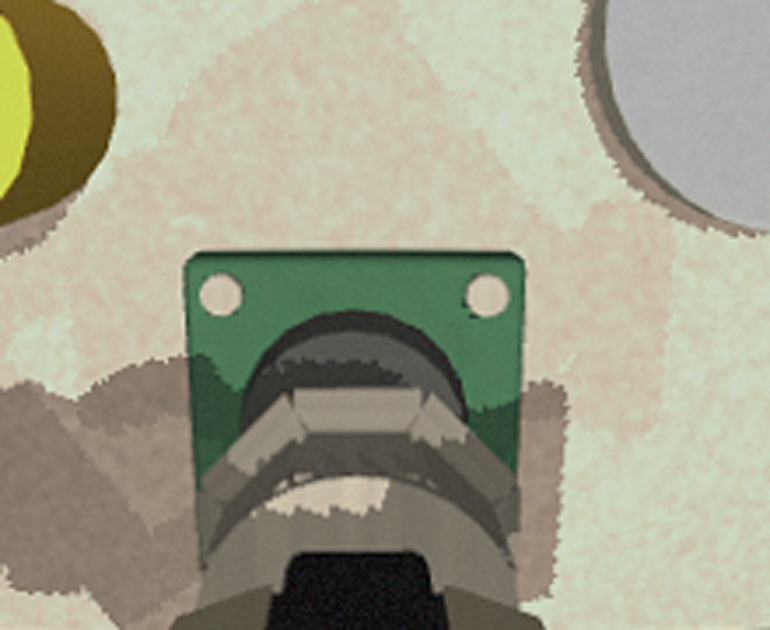

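```bash
python3 - <<'E'
from h import *
d=pickle.load(open("w10.pkl","rb"))
P=lambda u,v,z: wz(d,150+(u+.5)/3.5-.5,60+(v+.5)/3.5-.5,z)
c,s=np.cos(.341),np.sin(.341); F=np.array([[c,s],[-s,c]]); b=np.array([.5567,-.307])
def hd(X): return (F@(X[:2]-b)*1000).round(1)
for n,u,v,z in(("m facet L",296,388,.107),("m facet R",422,388,.107),("m cornL",203,490,.109),("m cornR",518,490,.109),("bossL",243,420,.04),("bossR",465,420,.04),("bosstop",353,333,.04),("bossbase top",353,311,.02),("scrL",221,295,.022),("scrR",487,295,.022),("pL",187,255,.02),("pR",522,255,.02)):
    print(n,hd(P(u,v,z)))
E
```

```text
m facet L [34.   9.5]
m facet R [ 34.1 -17. ]
m cornL [11.6 30.1]
m cornR [ 12. -38.]
bossL [ 5.4 30.5]
bossR [  5.6 -31.7]
bosstop [30.4 -0.6]
bossbase top [32.3  0. ]
scrL [37.7 38.2]
scrR [ 37.7 -38.6]
pL [49.4 48.1]
pR [ 49.3 -48.7]
```

Head-frame rays from the wrist view put the socket about 3.5 mm off in head −y and close to centre in x. I'll correct that while lowering.

```bash
python3 -m creep '[0,-0.002,0.0035,0,0, 0,0,0,-0.004,0, 0,0,0,-0.004,0, 0,0,0,0,0]'
python3 - <<'E'
from cell import telemetry
s=telemetry.observe(); print(s["tool_pos"],s["tool_rot"],s["contact_force"])
E
```

```text
time: 20.52
tool_pos: [0.564, -0.3063, 0.1813]
tool_rot: [-3.12, 0.059, 0.339]
contact_force: [0.5, -1.4, -4.1]
opening: 0.0237
[ 0.56403336 -0.30626058  0.18132824] [-3.11981577  0.05852338  0.33894988] [ 0.53456601 -1.42654966 -4.08498527]
```

```bash
python3 -m creep '[0,0,0,-0.006,0, 0,0,0,-0.006,0, 0,0,0,-0.006,0, 0,0,0,-0.006,0, 0,0,0,0,0]'
```

```text
time: 21.15
tool_pos: [0.5638, -0.3062, 0.155]
tool_rot: [-3.119, 0.059, 0.339]
contact_force: [-0.2, 0.6, -2.4]
opening: 0.0237
```

```bash
python3 -m creep '[0,0,0,-0.004,0, 0,0,0,-0.004,0, 0,0,0,-0.004,0, 0,0,0,0,0]'
python3 - <<'E'
from h import *
from cell import read_camera
d=read_camera("side");crop(d,250,80,110,90,7,"pics/s11.png")
E
```

```text
time: 21.65
tool_pos: [0.564, -0.3063, 0.1425]
tool_rot: [-3.12, 0.059, 0.339]
contact_force: [-0.2, -0.4, -4.1]
opening: 0.0238
```

View pics/s11.png

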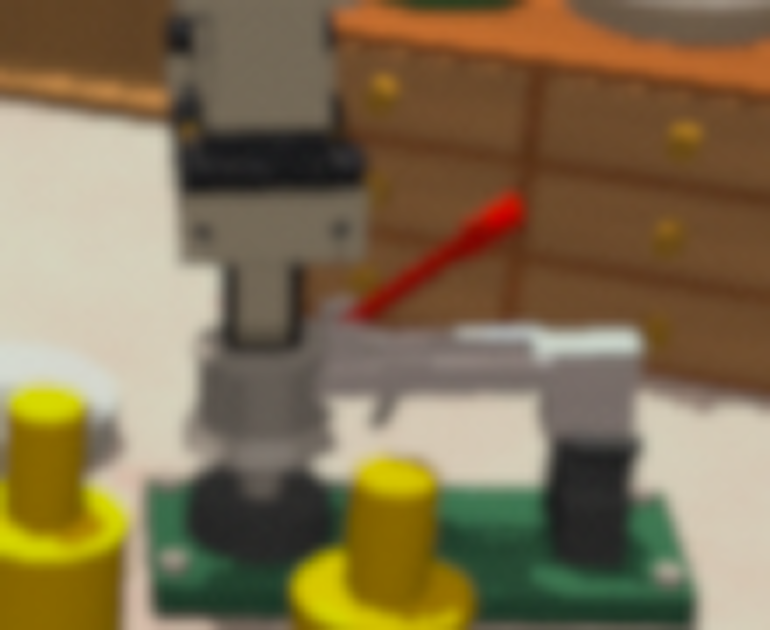

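The socket is over the ball and the tail is coming down into the fork. There is no contact force so far.

```bash
python3 -m creep '[0,0,0,-0.003,0, 0,0,0,-0.003,0, 0,0,0,-0.003,0, 0,0,0,0,0]'
```

```text
time: 22.2
tool_pos: [0.564, -0.3064, 0.1333]
tool_rot: [-3.12, 0.059, 0.339]
contact_force: [-1.5, -0.6, -4.1]
opening: 0.0238
```

```bash
python3 -m creep '[0,0,0,-0.002,0, 0,0,0,-0.002,0, 0,0,0,0,0]'
```

```text
time: 22.58
tool_pos: [0.564, -0.3063, 0.1329]
tool_rot: [-3.121, 0.058, 0.339]
contact_force: [-1.0, -0.1, -4.3]
opening: 0.0235
```

```bash
python3 -m creep '[0,0,0,-0.003,0, 0,0,0,-0.003,0]'
```

```text
time: 22.82
tool_pos: [0.5641, -0.3064, 0.1323]
tool_rot: [-3.124, 0.057, 0.339]
contact_force: [-7.7, 4.9, 19.8]
opening: 0.024
```

Roof contact shows +20 N, so the socket is seated. I'll ease the grip so the tail pivots down gently.

```bash
python3 -m creep '[0,0,0,0,0, 0,0,0,0,0]' 12; python3 -m creep '[0,0,0,0,0, 0,0,0,0,0]' 6;python3 -m creep '[0,0,0,0,0, 0,0,0,0,0, 0,0,0,0,0]' 3
python3 - <<'E'
from h import *
from cell import read_camera
d=read_camera("side");crop(d,250,80,110,90,7,"pics/s12.png")
E
```

```text
time: 23.08
tool_pos: [0.5641, -0.3064, 0.1326]
tool_rot: [-3.125, 0.056, 0.339]
contact_force: [-0.6, 0.3, -1.1]
opening: 0.024
time: 23.32
tool_pos: [0.5641, -0.3064, 0.1325]
tool_rot: [-3.124, 0.057, 0.339]
contact_force: [-2.0, 1.0, 2.0]
opening: 0.0238
time: 23.7
tool_pos: [0.5642, -0.3065, 0.1325]
tool_rot: [-3.124, 0.057, 0.339]
contact_force: [-1.8, 1.8, 0.6]
opening: 0.024
```

View pics/s12.png

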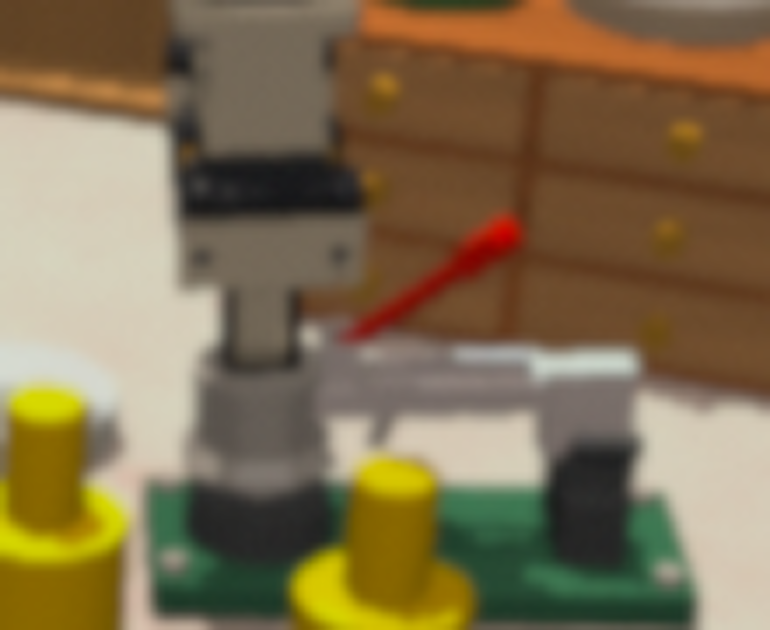

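The tail foot's lower end sits behind the near fork cheek, so it is in the slot. Now I'll open.

```bash
python3 -m creep '[0.4,0,0,0,0, 0.5,0,0,0,0, 0.7,0,0,0,0, 0.9,0,0,0,0, 1,0,0,0,0, 1,0,0,0,0, 1,0,0,0,0]'
python3 - <<'E'
from h import *
from cell import read_camera
d=read_camera("side");crop(d,250,80,110,90,7,"pics/s13.png")
d=read_camera("wrist");pickle.dump(d,open("w13.pkl","wb"));crop(d,150,60,220,180,3.5,"pics/w13.png")
E
```

```text
time: 24.62
tool_pos: [0.5651, -0.3072, 0.1326]
tool_rot: [-3.127, 0.055, 0.339]
contact_force: [0.5, -0.2, -0.0]
opening: 0.0888
```

View pics/s13.png

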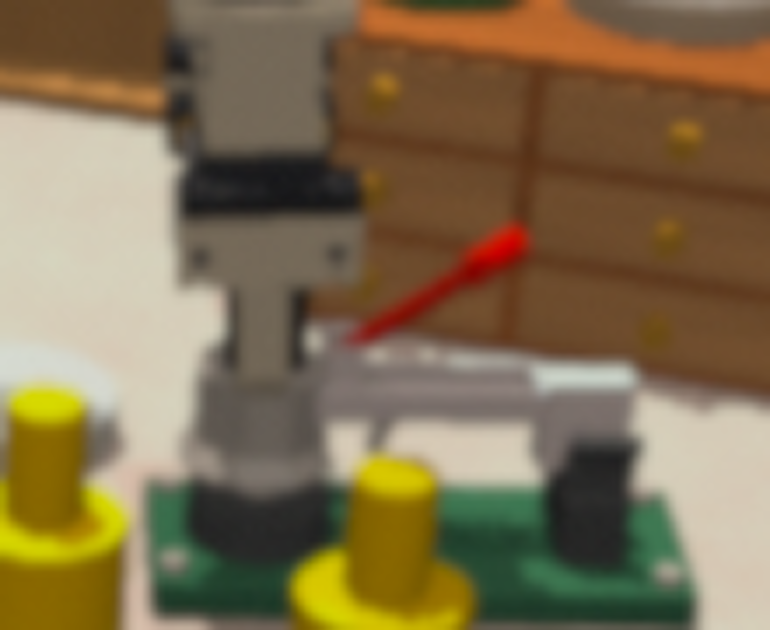

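View pics/w13.png

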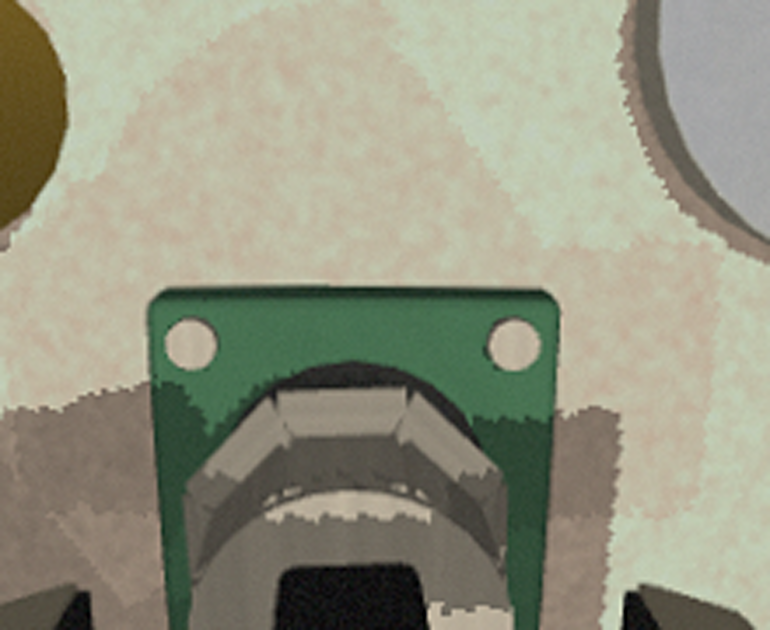

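The tail has dropped onto the fork floor and the fingers are clear. I'll rise and look.

```bash
python3 -m creep '[1,0,0,0.01,0, 1,0,0,0.025,0, 1,0,0,0.03,0, 1,0,0,0.03,0, 1,-0.02,-0.007,0.02,0, 0,-0.02,-0.007,0,0, 0,-0.02,-0.007,0,0, 0,-0.02,-0.007,0,0, 0,-0.01,-0.003,0,0, 0,0,0,0,0]' 30
python3 - <<'E'
from h import *
from cell import read_camera
d=read_camera("side");pickle.dump(d,open("s14.pkl","wb"));crop(d,250,60,110,110,7,"pics/s14.png")
d=read_camera("wrist");pickle.dump(d,open("w14.pkl","wb"));cv2.imwrite("pics/w14.png",d["image"][:,:,::-1])
E
```

```text
time: 25.98
tool_pos: [0.4733, -0.3389, 0.2587]
tool_rot: [-3.134, 0.05, 0.339]
contact_force: [0.2, -0.6, -0.3]
opening: 0.0462
```

View pics/s14.png

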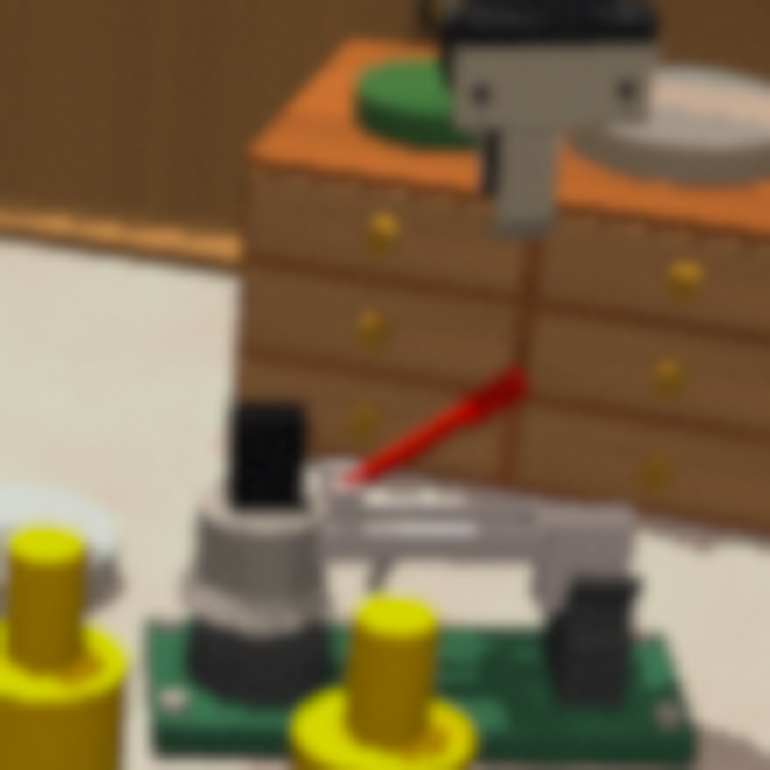

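View pics/w14.png

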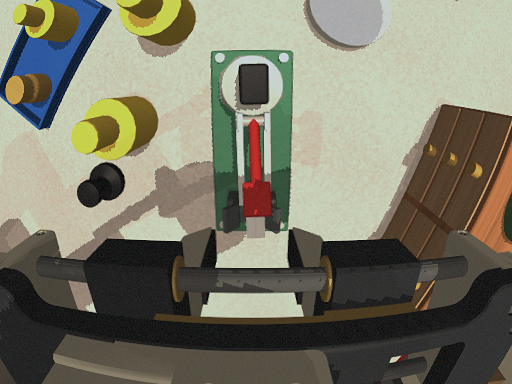

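The link lies parallel to the plate with its tail between the fork cheeks. The red lever is up, with its pad at wrist px (257,199).

```bash
python3 - <<'E'
from h import *
d=pickle.load(open("w14.pkl","rb"))
c,s=np.cos(.341),np.sin(.341); F=np.array([[c,s],[-s,c]]); b=np.array([.5567,-.307])
for n,u,v,z in(("pad",257,199,.153),("padtip near",257,216,.160),("padfar edge",257,183,.145),("blockctr",254,84,.145),("socketring",252,83,.1)):
    p=wz(d,u,v,z); print(n,p.round(4),(F@(p[:2]-b)*1000).round(1))
from cell import telemetry
t=telemetry.observe(); tip=sock(t,.025);print("tip",tip.round(4),(F@(tip[:2]-b)*1000).round(1))
E
```

```text
pad [ 0.4706 -0.3437  0.153 ] [-93.4  -5.8]
padtip near [ 0.4587 -0.3479  0.16  ] [-106.    -5.8]
padfar edge [ 0.4817 -0.3398  0.145 ] [-81.7  -5.8]
blockctr [ 0.5597 -0.3094  0.145 ] [ 2.1 -3.3]
socketring [ 0.561 -0.307  0.1  ] [ 4.  -1.4]
tip [ 0.4727 -0.3388  0.2335] [-89.8  -1.9]
```

```bash
python3 -m creep '[0,-0.002,-0.0035,0,0, 0,0,0,-0.02,0, 0,0,0,-0.02,0, 0,0,0,-0.01,0, 0,0,0,0,0, 0,0,0,0,0]'
python3 - <<'E'
from h import *
from cell import read_camera,telemetry
t=telemetry.observe(); tip=sock(t,.025)
c,s=np.cos(.341),np.sin(.341); F=np.array([[c,s],[-s,c]]); b=np.array([.5567,-.307])
print("tip",tip.round(4),(F@(tip[:2]-b)*1000).round(1))
d=read_camera("side");crop(d,250,60,110,110,7,"pics/s15.png")
E
```

```text
time: 26.82
tool_pos: [0.4744, -0.3421, 0.2074]
tool_rot: [-3.135, 0.049, 0.343]
contact_force: [0.4, 0.6, -1.3]
opening: 0.0003
tip [ 0.4732 -0.3424  0.1825] [-90.6  -5.4]
```

View pics/s15.png

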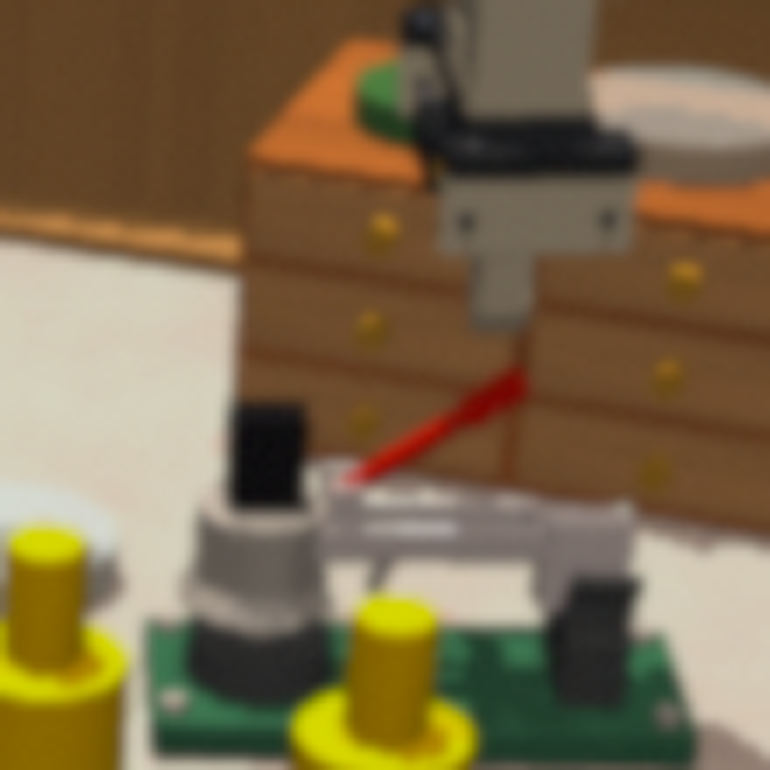

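```bash
python3 -m creep '[0,-0.002,0,-0.010,0, 0,-0.002,-0.001,-0.007,0, 0,-0.003,-0.001,-0.006,0, 0,-0.002,-0.001,-0.006,0]'
```

```text
time: 27.38
tool_pos: [0.4648, -0.3462, 0.1786]
tool_rot: [-3.139, 0.049, 0.343]
contact_force: [-3.4, -0.8, 4.1]
opening: 0.0003
```

```bash
python3 -m creep '[0,-0.003,-0.001,-0.006,0, 0,-0.002,-0.001,-0.006,0, 0,-0.002,-0.001,-0.006,0]'
python3 - <<'E'
from h import *
from cell import read_camera
d=read_camera("side");crop(d,250,60,110,110,7,"pics/s16.png")
E
```

```text
time: 27.75
tool_pos: [0.4568, -0.3496, 0.1596]
tool_rot: [-3.139, 0.049, 0.342]
contact_force: [-1.3, 0.2, 3.2]
opening: 0.0007
```

View pics/s16.png

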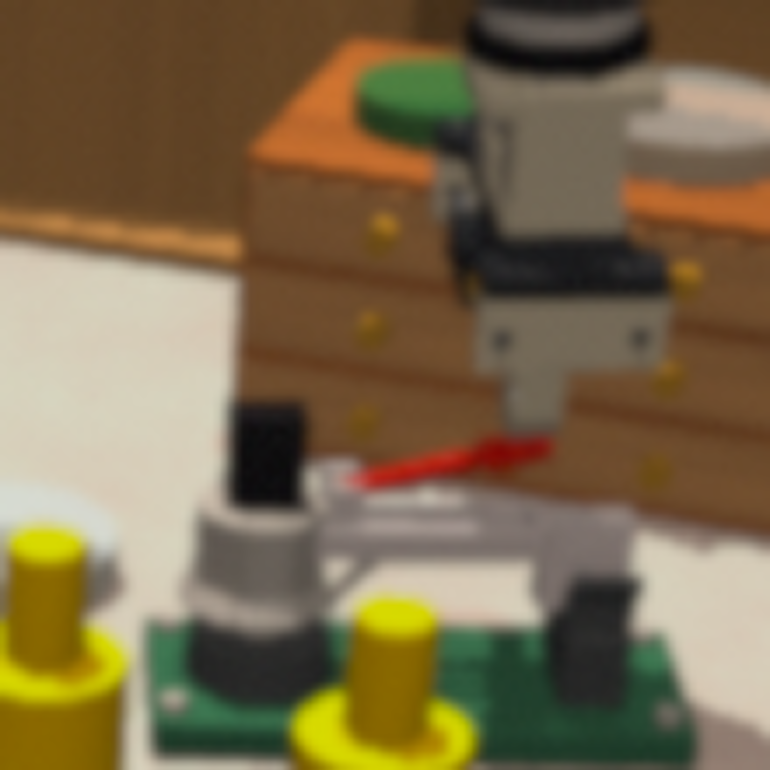

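The lever is going down with the link still seated. I'll continue nearly straight down.

```bash
python3 -m creep '[0,0,0,-0.006,0, 0,0,0,-0.006,0, 0,0,0,-0.006,0, 0,0,0,-0.004,0]'
```

```text
time: 28.3
tool_pos: [0.4566, -0.3495, 0.1356]
tool_rot: [-3.138, 0.05, 0.343]
contact_force: [-6.0, -0.1, 22.3]
opening: 0.0007
```

```bash
python3 -m creep '[0,0,0,-0.002,0]'; python3 -m creep '[0,0,0,0,0, 0,0,0,0.01,0, 0,0,0,0.03,0, 0,0,0,0.035,0, 0,0,0,0.04,0, 0,-0.02,0,0.04,0, 0,-0.03,0,0,0, 0,0,0,0,0]'
python3 - <<'E'
from h import *
from cell import read_camera
d=read_camera("side");crop(d,250,60,110,110,7,"pics/s17.png")
d=read_camera("wrist");pickle.dump(d,open("w17.pkl","wb"));cv2.imwrite("pics/w17.png",d["image"][:,:,::-1])
d=read_camera("side");cv2.imwrite("pics/s17f.png",d["image"][:,:,::-1])
E
```

```text
time: 28.42
tool_pos: [0.4569, -0.3501, 0.1355]
tool_rot: [-3.14, 0.049, 0.343]
contact_force: [-6.6, 2.3, 24.2]
opening: 0.0005
time: 29.42
tool_pos: [0.4077, -0.3488, 0.2967]
tool_rot: [3.141, 0.045, 0.345]
contact_force: [1.6, -0.7, -0.2]
opening: 0.0003
```

View pics/s17.png

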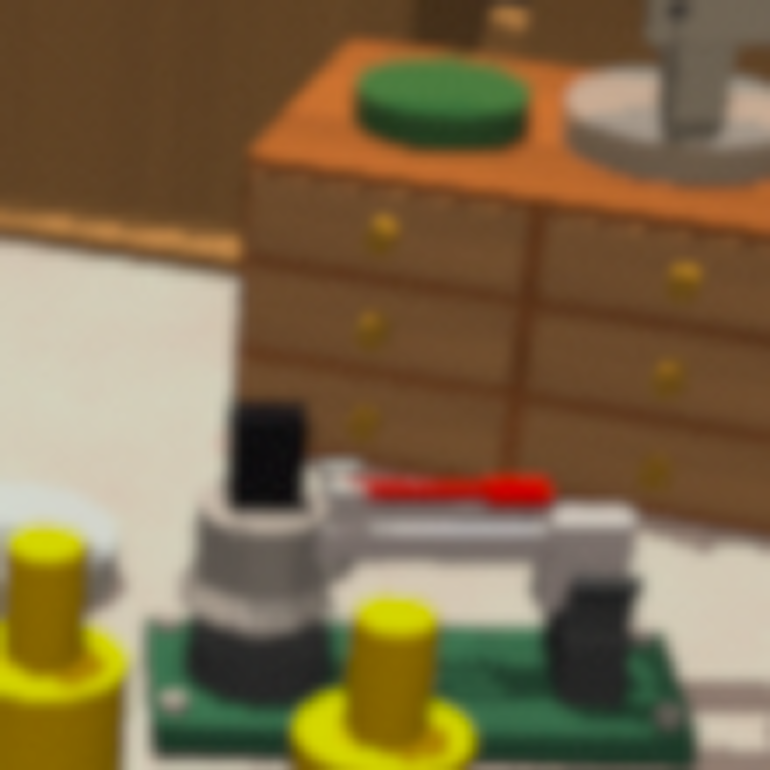

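View pics/w17.png

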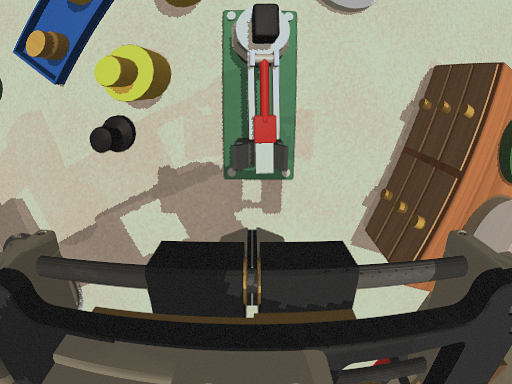

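View pics/s17f.png

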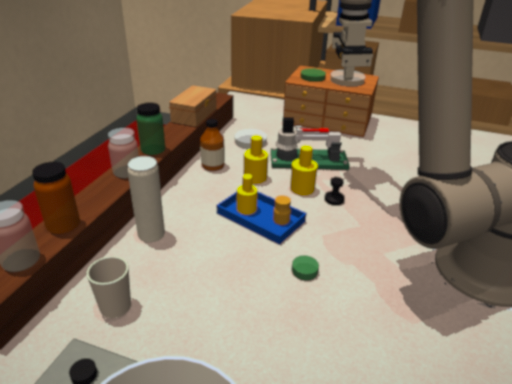

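The lever is level along the rails and the tail is in the fork. The cap is upright beside the pot, the bystanders haven't moved and the gripper is clear. The fingertip stopped at z≈0.1105, against 0.111 for a latched pad on a seated link. I'm handing in.

```bash
python3 - <<'E'
from cell import workorder,telemetry
s=telemetry.observe();print(s["time"],abs(s["qvel"]).max())
print(workorder.hand_in())
E
```

```text
29.575 0.013158988814852049
the job is handed in; nothing more can be done
None
```

I put the cap upright in the tray beside the pot, seated the link on the ball with its tail in the fork, and pressed the latch fully down. I handed the job in at 29.6 s; it reports no verdict.

**Last checks:**
- **Latch:** the lever is level in the side view. The fingertip met a firm stop (about 24 N) at z ≈ 0.1105 m, where 0.111 m is expected for a latched pad on a seated link.
- **Link:** it lies parallel to the plate, with the tail foot between the fork cheeks.
- **Cap and bystanders:** the cap stands upright in the tray. By eye, none of the bystanders in view has moved; I did not measure them again.
- **Robot:** the gripper was clear of everything and nearly still.

**What disagreed or went less cleanly:**
- **Ball position:** my estimates differed by 2–4 mm between views. I corrected the link's position over the ball from the wrist view before lowering.
- **Tool tilt:** the tool picked up about 0.07 rad of tilt during the fast turns. As a result, the tail settled the last 8 mm or so into the fork when I opened the gripper. I did not measure the link's speed during that drop.

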